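Close a camera housing with its slotted rear cover

ROBOT

A 6-joint arm with a two-finger parallel gripper is mounted at the origin on the work surface. World frame = base frame: x ahead of the robot, y to its left, z up, the work surface at z = 0. Lengths are in m, angles in degrees, forces in N, time in s.
With the tool pointing down it reaches from about 0.3 to 0.775 m from the base axis. Payload 14.6 kg.
Tool frame: the origin (TCP) lies on the centre line of the jaws, within the pads' length; the fingertips stand 19 mm ahead of it and the grasp point (between the pads) is the TCP (r.tip_reach is the distance from the TCP to the fingertips, in m); z points along the fingers, y is the line along which they close (so a half turn about z gives the same grasp; the last joint's range is limited). The gripper opens to 85 mm and grips with 20 to 120 N. Pads are 22 mm wide; open, the fingers measure 114 mm over their backs; the gripper's body (76 mm by 85 mm) begins 54 mm behind the grasp point. The pads swing forward as they close: fully open they stand 13 mm farther back than shut.
Start: joints at [-68.446, 17.183, 87.147, -0, 75.671, -3.816], TCP at [0.236, -0.497, 0.25] pointing down, gripper open.
Joint ranges: [-173.82, 173.82], [-45.26, 126.66], [13.44, 144.39], [-59.66, 239.66], [0, 175.72], [-146.38, 146.38]. Speed limits (degrees/s): [127.2, 127.2, 147.25, 180, 180, 180].

INTERFACE

Orientations are given as [roll, pitch, yaw] about the fixed x, y, z axes, in that order (R = Rz(yaw) Ry(pitch) Rx(roll)).
In Python, from plant import status, read_camera, calibration, r gives the robot as it stands.
- The arm moves only by the tool drive_tool, never from a script. Its arguments are lists of equal length, an entry for each row: "offset": the shift along the world's x, y, z in units of 15 cm (1.0 is 15 cm), a list of three; "roll": the turn about the world's z in units of 60 degrees (1.0 is 60 degrees); "gripper": the opening, from 0 (shut) to 1 (fully open). A call has 1 to 5 rows; each row is the pose to reach, as a shift and turn from the pose commanded when the call began; what a row does not reach only later rows make up. A row lasts 1/8 s, in which the tool goes at most 62.5 mm and 10.7 degrees, less where a joint would pass 70% of its speed; a pose out of reach is approached as far as the arm can. A call with a number of a shift or a turn outside -1 to 1 is refused whole. A call with a gripper value outside its range is refused whole. The fingers move at their own pace and stop on an object; the grip force is fixed at half the most. Time passes only in rows, so rows that repeat a pose let the fingers close. It gives the time, the measured TCP pose, the force, the opening and the grip force at its end, in the units of the state.
- status.get_state(): the state, without advancing time (a new reading comes with each control period).
- read_camera(name): name is "scene" or "side" or "wrist"; returns the picture (480x640x3 uint8, red, green, blue); there is no depth.
- calibration(name): a dict with "camera_matrix" (3x3 intrinsics, pixels), "R" (3x3) and "t" (3): a world point X has camera coordinates R X + t. Camera axes: x right, y down, z forward; pixel columns grow to the right and rows downward; lengths in m; the calibration is good to about 2 mm. A picture is of the moment at which its call begins: read the wrist's pose just before it. calibration takes no time and is no camera call; for the wrist camera it gives the pose at the moment of the call.
- r.close_job(): hands the job in; it is judged then, once.
The state is a dict: "time": time; "joint_positions": joint angles; "joint_vel": joint speeds; "effort": joint torques, N m; "eef_pos": TCP position; "eef_rot": TCP orientation; "ft_force": force on the tool from outside, world axes, zero at the start; "torque": the same for the moment, N m; "gripper_width": finger opening in m; "grasp_force": force on a finger pad.
Only numpy, scipy, OpenCV 4.12 (cv2) and the standard library are available. Lean on these libraries where they do the work, as an engineer would, in place of code of your own. Each camera call takes 0.05 s, during which the arm holds its last target. There are 200 camera calls.

TASK

Take the red dust cap off the open camera housing and stand it upright inside the yellow marked square, then slide the black cover along the jig onto the housing's rim and turn it until its lugs find the slots and it sits fully home, flush and level. Leave the finished cameras, the blue parts tray, the white bracket and the screwdriver where they are.

Things in the scene. Friction and masses are not known exactly. Their poses are not given: they have to be found in the camera images.
- jig: Fixed grey slide-loading jig, 350 x 170 mm, flat deck 50 mm above the table. Origin: centre of its underside. Its x axis runs along the slide from the cover's bay to the nest; z up. Two aluminium rails along x, 16 mm above the deck, 134 mm apart inside, guide the cover (2 mm play each side). Both ends of the slide are open.
- nest (a point): Centre of the mouth of the white housing fixed in the jig, at rim height, flush with the deck; 90 mm along jig x from the jig's origin, axes as the jig's. Mouth 100 mm across, rim 12 mm wide with three slots 120 degrees apart, 16 mm wide, 12 mm deep, orange floors. The housing's turn in the nest differs every time and is not measured: find it by touch or by eye.
- cover: Loose black round cover, 0.24 kg, slippery plastic. Flange 130 mm across, 11 to 19 mm above the origin. Origin: centre of its underside; z up. Below it a pilot disc 96 mm across, foot chamfered 4 mm, stands on the deck at first; slid over the mouth it drops in about 5 mm, perhaps tipping and catching a little. Seated, the flange rests on the rim (origin 11 mm below the rim).
- stub (a point): Centre of the top face of the cover's white upright stub: 22 mm diameter, 28 mm tall above the flange, 48 mm from the cover's centre along the cover's x axis. Axes as the cover's. With the pilot in the mouth, pushing the stub sideways (2 to 4 N) turns the cover; when the lugs drop in, it stops dead.
- dust_cap: Loose red dust cap lying on the housing's rim, 0.1 kg. Origin: centre of its underside; z up. Lip 88 mm across and 4 mm high in the mouth, disc 112 mm across and 6 mm thick above it, central upright knob 26 mm diameter from 10 to 42 mm above the origin.
- cap_place: Square of yellow tape flat on the table, 150 mm over its outer edges, 126 mm inside. Origin: its centre, on the table.
- camera_a: Finished black and white camera standing on a white foot, 150 mm tall, 90 mm across. Bystander. Origin: centre of its underside.
- camera_b: Second finished camera, the same.
- parts_tray: Blue open tray with small parts, 150 x 110 x 40 mm. Bystander. Origin: centre of its underside.
- bracket: White wall bracket, plate 110 x 80 mm, 60 mm tall. Bystander. Origin: centre of its underside.
- driver: Screwdriver lying on the table, about 200 mm long. Bystander.
- lug (a point): End of one of the cover's three lugs: 57 mm from the cover's centre along the cover's x axis, 8 mm above its origin; the others 120 degrees on; orange ticks on top show them. 10 mm wide, undersides slope down inwards. Off the slots they rest on the rim and hold the cover 6 mm high; over the slots it drops home. From the start the nearest fit is 20 to 90 degrees clockwise seen from above.
There are look-alikes about, which are no part of the job. Of the things shaped like the dust_cap, the red one is meant. Leave any turquoise look-alike of the cover alone.

How it is judged:
By the outcome, as a careful person would: the job done as asked, in the order asked, and still so for the second after the job is handed in, with the robot touching nothing.
It also fails if it takes over 72 s, if anything falls off the work surface, if the arm or the gripper's body presses on something with over 40 N, if the wrist force passes 120 N, or if a joint passes its speed limit or range.

## Working session

There is one attempt and no reset: what is moved stays moved. The work goes in short steps, Python scripts to look and compute and a tool call to move; the robot and the scene stay as the last step left them, time stands still between calls to the robot, and variables do not carry over. Pictures are saved under pics/ and viewed, at most 10 in all, crops included, and the job is handed in when it is done.

Besides the shell and the picture viewer there is one more tool, called as name([rows], argument=value, ...), one row to a line, values as JSON. drive_tool: Moves the arm, as the interface text tells. Its arguments: {"type":"object","properties":{"offset":{"type":"array","items":{"type":"array","items":{"type":"number"}}},"roll":{"type":"array","items":{"type":"number"}},"gripper":{"type":"array","items":{"type":"number"}}},"required":["offset","roll","gripper"]}

```bash
ls; mkdir -p pics; cat > h.py <<'E'
import numpy as np, cv2
from plant import status, read_camera, calibration, r
def snap(n):
    c=calibration(n); im=read_camera(n); return im,c
def ray(c,u,v,z):
    K=np.array(c["camera_matrix"]);R=np.array(c["R"]);t=np.array(c["t"])
    d=R.T@np.linalg.solve(K,[u,v,1.]); o=-R.T@t
    return o+d*(z-o[2])/d[2]
def proj(c,X):
    K=np.array(c["camera_matrix"]);p=K@(np.array(c["R"])@np.array(X)+np.array(c["t"]));return p[:2]/p[2]
def save(n,im): cv2.imwrite("pics/"+n+".png",cv2.cvtColor(im,cv2.COLOR_RGB2BGR))
def st():
    s=status.get_state(); print({k:np.round(s[k],4).tolist() for k in("time","eef_pos","eef_rot","ft_force","torque","gripper_width","grasp_force")})
E
python3 - <<'E'
from h import *
st()
for n in("scene","side"):
    im,c=snap(n); save(n+"0",im); np.save(n+"0.npy",im)
    print(n,-np.array(c["R"]).T@np.array(c["t"]))
E
```

```text
pics
{'time': 0.0, 'eef_pos': [0.2356, -0.4968, 0.2497], 'eef_rot': [-179.9311, -0.0047, 25.3693], 'ft_force': [-0.1661, 0.1439, 0.5138], 'torque': [-0.0247, -0.0158, -0.0056], 'gripper_width': 0.0855, 'grasp_force': 0.0}
scene [ 1.21934585 -0.20239475  1.24206432]
side [-0.11818642  0.92608037  1.09623368]
```

View pics/scene0.png

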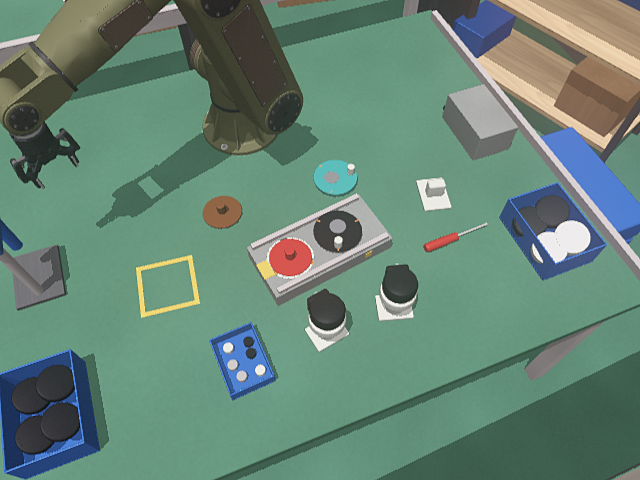

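View pics/side0.png

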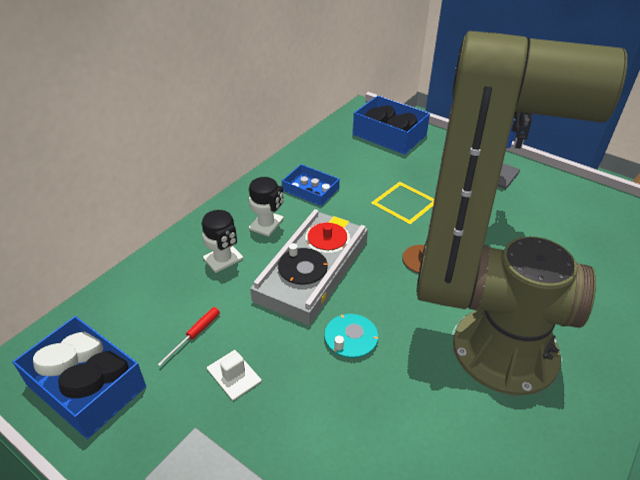

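The scene view shows the red cap at (290,257), the black cover at (338,231) with its stub at (338,242), and the yellow square at (168,286). The side view shows the cap at (327,236), the cover at (302,266) and the square at (403,202).

```bash
cat > m.py <<'E'
from h import *
def big(m,near=None):
    cs,_=cv2.findContours(m.astype(np.uint8),cv2.RETR_EXTERNAL,cv2.CHAIN_APPROX_NONE)
    cs=[c for c in cs if cv2.contourArea(c)>8]
    if near is not None:
        cs=[c for c in cs if np.hypot(*(c[:,0].mean(0)-near))<40]
    return max(cs,key=cv2.contourArea)
near={"scene":dict(cap=(290,257),cov=(338,231),sq=(168,286),stub=(338,242)),"side":dict(cap=(327,236),cov=(302,266),sq=(403,202),stub=(293,250))}
for n in("scene","side"):
    im=np.load(n+"0.npy");c=calibration(n);h=cv2.cvtColor(im,cv2.COLOR_RGB2HSV);H,S,V=[h[...,i].astype(int) for i in range(3)]
    N=near[n]
    q=big(((H<5)|(H>175))&(S>150)&(V>80),N["cap"]); 
    hull=np.array([ray(c,*p,0.056)[:2] for p in q[:,0].astype(float)],np.float32)
    print(n,"cap",cv2.minEnclosingCircle(hull), cv2.fitEllipse(hull))
    q=big((H>20)&(H<33)&(S>110)&(V>120),N["sq"])
    sq=np.array([ray(c,*p,0.)[:2] for p in q[:,0].astype(float)],np.float32)
    print(" sq",cv2.minAreaRect(sq))
    q=big((V<75)&(S<90),N["cov"])
    hull=np.array([ray(c,*p,0.069)[:2] for p in cv2.convexHull(q)[:,0].astype(float)],np.float32)
    print(" cover",cv2.fitEllipse(hull),cv2.minEnclosingCircle(hull))
    u,v=N["stub"]; 
    sub=np.zeros(V.shape,bool); sub[v-18:v+18,u-14:u+14]=1
    q=big((V>140)&(S<60)&sub,N["stub"]); print(" stub px",cv2.boundingRect(q),ray(c,*q[:,0].mean(0),0.085))
E
python3 m.py
python3 - <<'E'
from h import *
im=np.load("scene0.npy")[180:310,230:410]; a=cv2.resize(im,None,fx=4.4,fy=4.4,interpolation=cv2.INTER_CUBIC)
save("crop1",a)
E
```

```text
scene cap ((0.5448766946792603, -0.027676695957779884), 0.05549688637256622) ((0.5454557538032532, -0.02738751657307148), (0.10690245032310486, 0.10721897333860397), 89.87226867675781)
 sq ((0.4757949709892273, -0.34944581985473633), (0.14991125464439392, 0.15025338530540466), 83.92115783691406)
 cover ((0.5227484107017517, 0.11484568566083908), (0.12740840017795563, 0.12977169454097748), 78.85174560546875) ((0.5224117040634155, 0.11471303552389145), 0.06526833027601242)
 stub px (324, 249, 28, 11) [0.59979646 0.08049233 0.085     ]
side cap ((0.5434108972549438, -0.0234134029597044), 0.05542419105768204) ((0.543239176273346, -0.023472266271710396), (0.10655270516872406, 0.1080792173743248), 24.93654441833496)
 sq ((0.47793179750442505, -0.3491560220718384), (0.15280000865459442, 0.15272586047649384), 83.95829010009766)
 cover ((0.5196148753166199, 0.12012005597352982), (0.12717781960964203, 0.13276229798793793), 46.85285568237305) ((0.5196359753608704, 0.120363250374794), 0.06634325534105301)
 stub px (279, 232, 28, 27) [0.57830093 0.07938475 0.085     ]
```

View pics/crop1.png

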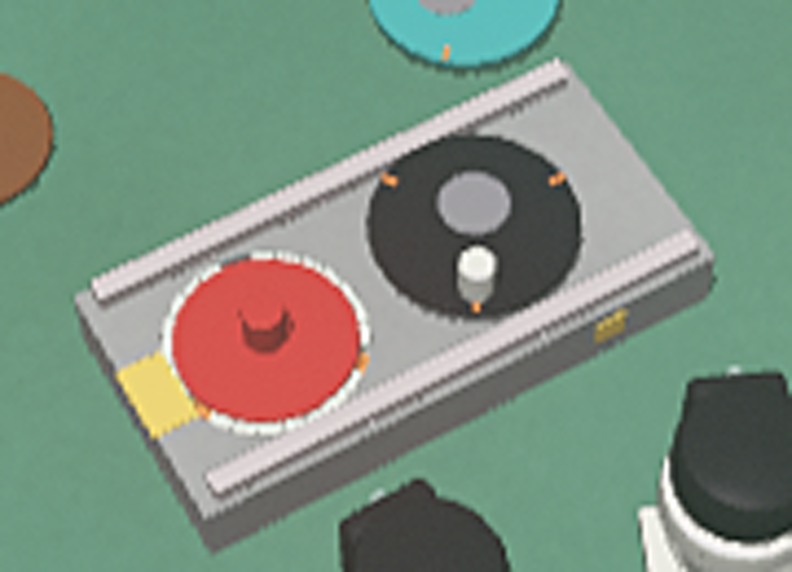

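The crop shows the rails at (95,290)-(560,70) and (213,485)-(695,240), the stub top at (478,258), and two visible slots at (363,360) and (204,412). I'll move closer now and take the jig direction from the rails.

drive_tool([
  [0.2,0.2,0],
  [0.4,0.4,0],
  [0.6,0.65,0],
  [0.8,0.9,0],
  [0.8,1,0],
], roll=[-0.1,-0.2,-0.27,-0.27,-0.27], gripper=[1,1,1,1,1])

```text
time: 0.72
eef_pos: [0.3568, -0.3451, 0.25]
eef_rot: [-180.0, 0.0, 9.3]
ft_force: [-0.9, -0.9, 0.9]
gripper_width: 0.0851
grasp_force: 0.0
```

drive_tool([
  [0.2,0.2,0],
  [0.4,0.4,0],
  [0.6,0.65,0],
  [0.8,0.9,0],
  [0.8,1,0],
], roll=[0,0,0,0,0], gripper=[1,1,1,1,1])

```text
time: 1.35
eef_pos: [0.4763, -0.1956, 0.2498]
eef_rot: [-180.0, 0.0, 9.3]
ft_force: [-0.5, 1.0, -0.5]
gripper_width: 0.0854
grasp_force: 0.0
```

drive_tool([
  [0.1,0.25,0],
  [0.2,0.5,0],
  [0.3,0.8,0],
  [0.45,1,0],
  [0.45,1,0],
], roll=[0,0,0,0,0], gripper=[1,1,1,1,1])

```text
time: 1.98
eef_pos: [0.5433, -0.0462, 0.2499]
eef_rot: [-180.0, 0.0, 9.3]
ft_force: [0.4, -0.2, -0.1]
gripper_width: 0.0857
grasp_force: 0.0
```

```bash
python3 - <<'E'
from h import *
st()
c=calibration("scene")
f=lambda x,y,z:ray(c,230+x/4.4,180+y/4.4,z)
for a,b in(((95,290),(560,70)),((213,485),(695,240))):
    A,B=f(*a,.066),f(*b,.066); d=A-B; print("rail",A,B,np.degrees(np.arctan2(d[1],d[0])),np.hypot(*d[:2]))
print("stub",f(478,258,.097)); print("slots",f(363,360,.042),f(204,412,.042))
im,c=snap("wrist");save("w1",im);np.save("w1.npy",im);print(c)
E
```

```text
{'time': 1.975, 'eef_pos': [0.5433, -0.0462, 0.2499], 'eef_rot': [-179.9927, 0.0365, 9.2717], 'ft_force': [0.4403, -0.1838, -0.1391], 'torque': [-0.0252, -0.0777, 0.0234], 'gripper_width': 0.0857, 'grasp_force': 0.0}
rail [ 0.48377825 -0.11110787  0.066     ] [0.43580044 0.21056266 0.066     ] -81.51675815102217 0.32522883982533807
rail [ 0.63145366 -0.08802891  0.066     ] [0.58246475 0.23541751 0.066     ] -81.38749015067056 0.32713529534113467
stub [0.56411674 0.10071112 0.097     ]
slots [0.57382663 0.0242489  0.042     ] [ 0.57237236 -0.07505414  0.042     ]
{'camera_matrix': array([[408.56219835,   0.        , 313.95177278],
       [  0.        , 408.56219835, 240.47186857],
       [  0.        ,   0.        ,   1.        ]]), 'R': array([[ 1.61356123e-01, -9.86896210e-01, -2.68586695e-04],
       [-9.52316952e-01, -1.55773862e-01,  2.62348864e-01],
       [-2.58952938e-01, -4.20758158e-02, -9.64973057e-01]]), 't': array([-0.13297913,  0.47622669,  0.51765182])}
```

View pics/w1.png

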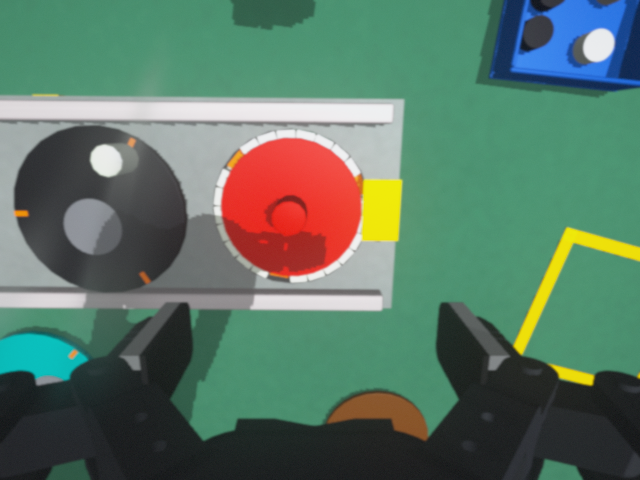

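The wrist view shows the cap knob at (289,215), slots at about (235,160), (278,275) and (361,182), and cover ticks at (131,143), (21,213) and (145,277).

```bash
cat > m2.py <<'E'
from h import *
im=np.load("w1.npy");c=calibration("wrist");h=cv2.cvtColor(im,cv2.COLOR_RGB2HSV);H,S,V=[h[...,i].astype(int) for i in range(3)]
red=(((H<5)|(H>175))&(S>150)).astype(np.uint8); red[:, :200]=0; red[300:]=0
q=cv2.convexHull(max(cv2.findContours(red,0,1)[0],key=cv2.contourArea))
e=cv2.fitEllipse(np.array([ray(c,*p,.056)[:2] for p in q[:,0].astype(float)],np.float32)); print("cap",e)
bl=((V<90)&(S<110)).astype(np.uint8); bl[:100]=0; bl[292:]=0; bl[:,190:]=0
org=((H>6)&(H<19)&(S>140)&(V>100)).astype(np.uint8); org[300:]=0
n,l,s,cc=cv2.connectedComponentsWithStats(org)
cap=np.array(e[0]);
tk=[]
for i in range(1,n):
    if s[i,4]<10: continue
    a=ray(c,*cc[i],.069)[:2]; b=ray(c,*cc[i],.04)[:2]; 
    if cc[i][0]<200: tk.append(a)
    print(cc[i],s[i,4],"top",a,"floor",b,"r,ang",np.hypot(*(b-cap)),np.degrees(np.arctan2(*(b-cap)[::-1])))
if len(tk)==3:
    A=np.array(tk);M=np.c_[2*A,np.ones(3)];x=np.linalg.solve(M,(A**2).sum(1));print("cover",x[:2],"R",np.sqrt(x[2]+x[:2]@x[:2]),[np.degrees(np.arctan2(*(a-x[:2])[::-1])) for a in A])
print("knob top",ray(c,289,217,.088))
E
python3 m2.py
```

```text
cap ((0.5450860857963562, -0.02804848738014698), (0.10939400643110275, 0.10950352996587753), 143.79576110839844)
[131.46666667 141.66666667] 15 top [0.57871022 0.09332584] floor [0.57587549 0.10563007] r,ang 0.137178506735415 77.02959728059398
[235.38636364 159.05681818] 88 top [0.57845969 0.01735756] floor [0.57560117 0.02245113] r,ang 0.05900323274593481 58.85695238256045
[358.875   182.78125] 96 top [ 0.57592027 -0.07553847] floor [ 0.57282072 -0.0792623 ] r,ang 0.05824143038069545 -61.56241424655241
[ 21.5 213. ] 90 top [0.5121787  0.17359454] floor [0.503029   0.19351761] r,ang 0.22552236017716387 100.74786498512829
[144.46969697 277.10606061] 66 top [0.47512618 0.07846176] floor [0.46245959 0.08935513] r,ang 0.14356444128974669 125.13717541877395
[278.375      274.91666667] 48 top [ 0.49402081 -0.02628825] floor [ 0.48314763 -0.0253374 ] r,ang 0.061997760873619474 177.49372739879524
cover [0.52278736 0.11468062] R 0.05986145422029715 [np.float64(-20.89992550597693), np.float64(100.20788916368663), np.float64(-142.76793050813882)]
knob top [ 0.5459202 -0.0283578  0.088    ]
```

Everything agrees: the cap is at (0.545,-0.028), the cover at (0.523,0.115), and the nearest fit is about 40° clockwise. Grasping the cap now.

drive_tool([
  [0.01,0.12,-0.2],
  [0.01,0.12,-0.5],
  [0.01,0.12,-0.8],
  [0.01,0.12,-1],
  [0.01,0.12,-1],
], roll=[0,0,0,0,0], gripper=[1,1,1,0.8,0.7])

```text
time: 2.65
eef_pos: [0.5432, -0.0302, 0.0987]
eef_rot: [-179.9, 0.2, 9.1]
ft_force: [1.0, -0.9, 1.5]
gripper_width: 0.0598
grasp_force: 0.0
```

drive_tool([
  [0,0,-0.12],
  [0,0,-0.12],
  [0,0,-0.12],
  [0,0,-0.12],
  [0,0,-0.12],
], roll=[0,0,0,0,0], gripper=[0.6,0.4,0,0,0])

```text
time: 3.28
eef_pos: [0.545, -0.029, 0.0829]
eef_rot: [180.0, -0.1, 9.2]
ft_force: [-0.5, -0.2, 4.8]
gripper_width: 0.0243
grasp_force: 58.9
```

drive_tool([
  [0,0,0],
  [0,0,0],
  [0,0,0.1],
  [0,0,0.3],
  [0,0,0.6],
], roll=[0,0,0,0,0], gripper=[0,0,0,0,0])

```text
time: 3.9
eef_pos: [0.5441, -0.0288, 0.1732]
eef_rot: [-180.0, 0.1, 9.2]
ft_force: [0.0, 0.0, 0.8]
gripper_width: 0.0241
grasp_force: 58.9
```

drive_tool([
  [0,-0.2,0],
  [-0.1,-0.45,0],
  [-0.2,-0.7,0],
  [-0.25,-0.95,0],
  [-0.25,-1,0],
], roll=[0,0,0,0,0], gripper=[0,0,0,0,0])

```text
time: 4.53
eef_pos: [0.5067, -0.1807, 0.1731]
eef_rot: [180.0, -0.0, 9.0]
ft_force: [0.2, 0.8, -0.8]
gripper_width: 0.0241
grasp_force: 59.0
```

drive_tool([
  [0,-0.2,0],
  [-0.1,-0.45,0],
  [-0.2,-0.7,0],
  [-0.2,-0.95,0],
  [-0.2,-1,0],
], roll=[0,0,0,0,0], gripper=[0,0,0,0,0])

```text
time: 5.15
eef_pos: [0.4771, -0.3301, 0.1726]
eef_rot: [180.0, -0.0, 9.1]
ft_force: [0.3, 1.0, -1.5]
gripper_width: 0.0242
grasp_force: 59.1
```

drive_tool([
  [0,-0.07,0],
  [0,-0.13,-0.2],
  [0,-0.13,-0.5],
  [0,-0.13,-0.75],
  [0,-0.13,-0.8],
], roll=[0,0,0,0,0], gripper=[0,0,0,0,0])

```text
time: 5.78
eef_pos: [0.4767, -0.3471, 0.0503]
eef_rot: [-179.8, 0.1, 9.2]
ft_force: [0.2, 0.5, 0.1]
gripper_width: 0.0243
grasp_force: 59.1
```

```bash
python3 - <<'E'
from h import *
st()
im,c=snap("scene");save("s2",cv2.resize(im[190:350,90:330],None,fx=3,fy=3))
E
```

```text
{'time': 5.775, 'eef_pos': [0.4767, -0.3471, 0.0503], 'eef_rot': [-179.8226, 0.1468, 9.2272], 'ft_force': [0.161, 0.4981, 0.1415], 'torque': [0.0168, 0.001, -0.037], 'gripper_width': 0.0243, 'grasp_force': 59.071}
```

View pics/s2.png

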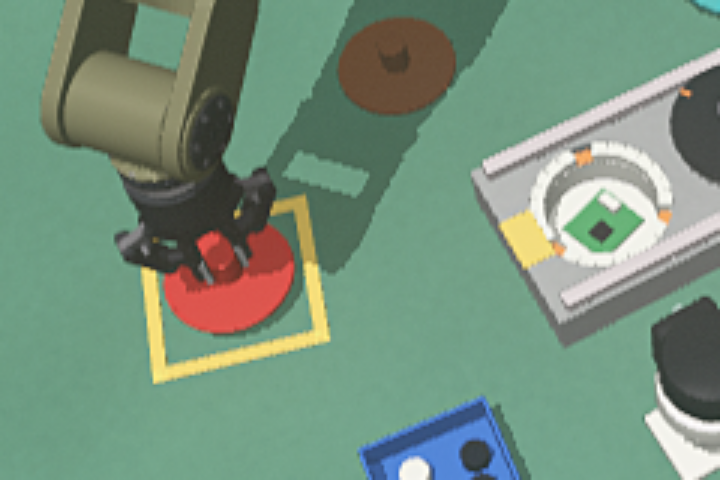

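The cap hangs level over the square at (230,275) in the crop, and the housing is open with its slots visible. Lowering it and releasing.

drive_tool([
  [0,0,-0.05],
  [0,0,-0.08],
  [0,0,-0.1],
  [0,0,-0.1],
], roll=[0,0,0,0], gripper=[0,0,0,0])

```text
time: 6.32
eef_pos: [0.4772, -0.3485, 0.0374]
eef_rot: [180.0, -0.0, 9.2]
ft_force: [0.5, -0.6, -1.3]
gripper_width: 0.0241
grasp_force: 59.1
```

drive_tool([
  [0,0,-0.01],
  [0,0,-0.015],
  [0,0,-0.02],
  [0,0,-0.02],
], roll=[0,0,0,0], gripper=[0,0,0,0])

```text
time: 6.82
eef_pos: [0.4774, -0.3487, 0.0368]
eef_rot: [180.0, -0.0, 9.2]
ft_force: [-11.5, 9.2, 27.6]
gripper_width: 0.0242
grasp_force: 62.0
```

drive_tool([
  [0,0,0.02],
  [0,0,0.02],
  [0,0,0.02],
  [0,0,0.02],
  [0,0,0.15],
], roll=[0,0,0,0,0], gripper=[0,0.6,0.7,0.7,0.7])

```text
time: 7.45
eef_pos: [0.4766, -0.348, 0.0562]
eef_rot: [-179.9, 0.1, 9.2]
ft_force: [-0.2, 0.1, -0.5]
gripper_width: 0.0596
grasp_force: 0.0
```

drive_tool([
  [0,0,0.3],
  [0,0,0.6],
  [0,0,0.9],
  [0,0.1,1],
  [0.05,0.4,1],
], roll=[0,0.1,0.25,0.4,0.55], gripper=[0.7,0.7,0.6,0.5,0.47])

```text
time: 8.07
eef_pos: [0.4847, -0.2891, 0.2096]
eef_rot: [179.8, -0.0, 42.3]
ft_force: [0.7, 0.9, 0.1]
gripper_width: 0.0401
grasp_force: 0.0
```

drive_tool([
  [0,0.2,0.2],
  [0,0.45,0.2],
  [0,0.7,0.2],
  [0,0.95,0.2],
  [0,1,0.2],
], roll=[0.15,0.3,0.45,0.6,0.75], gripper=[0.47,0.47,0.47,0.47,0.47])

```text
time: 8.7
eef_pos: [0.4846, -0.1366, 0.2383]
eef_rot: [179.9, 0.0, 87.6]
ft_force: [-0.4, 0.0, 0.1]
gripper_width: 0.0398
grasp_force: 0.0
```

drive_tool([
  [0,0.3,0],
  [0,0.6,0],
  [0,0.9,0],
  [0,1,0],
  [0,1,0],
], roll=[0.1,0.19,0.19,0.19,0.19], gripper=[0.47,0.47,0.47,0.47,0.47])

```text
time: 9.32
eef_pos: [0.4847, 0.0118, 0.2375]
eef_rot: [179.9, 0.0, 98.6]
ft_force: [-0.3, -0.2, -0.4]
gripper_width: 0.0403
grasp_force: 0.0
```

```bash
python3 - <<'E'
from h import *
st()
im,c=snap("scene");h=cv2.cvtColor(im,cv2.COLOR_RGB2HSV);H,S,V=[h[...,i].astype(int) for i in range(3)]
m=(((H<5)|(H>175))&(S>150)&(V>80)).astype(np.uint8); m[:,230:]=0
q=max(cv2.findContours(m,0,1)[0],key=cv2.contourArea)
print(cv2.minEnclosingCircle(np.array([ray(c,*p,.010)[:2] for p in q[:,0].astype(float)],np.float32)))
print("cams",ray(c,327,335,0),ray(c,395,305,0), "turq",ray(c,335,178,.019))
save("s3",im)
E
```

```text
{'time': 9.325, 'eef_pos': [0.4847, 0.0118, 0.2375], 'eef_rot': [179.949, 0.0197, 98.6451], 'ft_force': [-0.3249, -0.2486, -0.4026], 'torque': [-0.0168, 0.0108, 0.0013], 'gripper_width': 0.0403, 'grasp_force': 0.0}
((0.47850778698921204, -0.34838950634002686), 0.055785857141017914)
cams [ 0.76102517 -0.00933321  0.        ] [0.74925955 0.18453901 0.        ] turq [0.32005921 0.19211014 0.019     ]
```

View pics/s3.png

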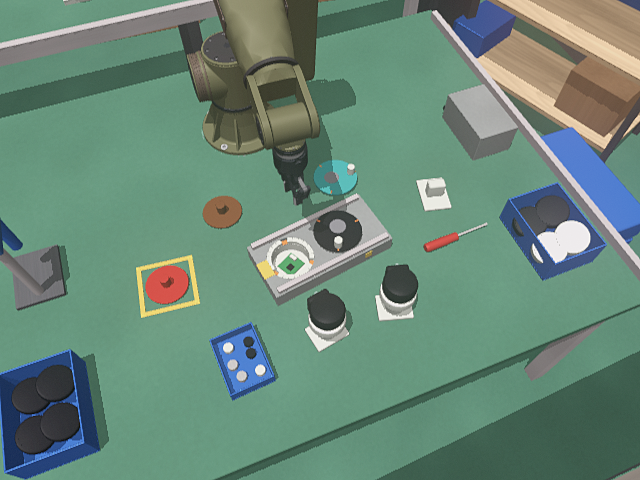

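The cap stands centred in the square at (168,285). Next is to get behind the cover.

drive_tool([
  [0,0.3,0],
  [0.05,0.6,0],
  [0.1,0.9,0],
  [0.1,1,0],
], roll=[0,0,0,0], gripper=[0.47,0.47,0.47,0.47])

```text
time: 9.88
eef_pos: [0.5001, 0.1621, 0.2367]
eef_rot: [-180.0, 0.0, 98.6]
ft_force: [0.0, 0.0, -0.6]
gripper_width: 0.0401
grasp_force: 0.0
```

drive_tool([
  [0.06,0.2,0],
  [0.06,0.32,-0.2],
  [0.06,0.32,-0.5],
  [0.06,0.32,-0.8],
  [0.06,0.32,-0.9],
], roll=[0,0,0,0,0], gripper=[0.47,0.47,0.47,0.47,0.47])

```text
time: 10.5
eef_pos: [0.5081, 0.2079, 0.0997]
eef_rot: [-179.8, 0.0, 98.5]
ft_force: [0.3, 0.5, 0.3]
gripper_width: 0.0399
grasp_force: 0.0
```

drive_tool([
  [0,0,-0.1],
  [0,0,-0.19],
  [0,0,-0.19],
], roll=[0,0,0], gripper=[0.47,0.47,0.47])

```text
time: 10.88
eef_pos: [0.5086, 0.2094, 0.073]
eef_rot: [-180.0, 0.0, 98.6]
ft_force: [0.1, -0.6, -0.5]
gripper_width: 0.0402
grasp_force: 0.0
```

drive_tool([
  [0.009,-0.06,0],
  [0.018,-0.12,0],
  [0.027,-0.18,0],
  [0.036,-0.24,0],
  [0.045,-0.3,0],
], roll=[0,0,0,0,0], gripper=[0.47,0.47,0.47,0.47,0.47])

```text
time: 11.5
eef_pos: [0.5155, 0.1639, 0.0734]
eef_rot: [180.0, -0.0, 98.6]
ft_force: [0.1, 0.3, 1.5]
gripper_width: 0.0402
grasp_force: 0.5
```

drive_tool([
  [0.009,-0.06,0],
  [0.018,-0.12,0],
  [0.027,-0.18,0],
  [0.036,-0.24,0],
  [0.045,-0.3,0],
], roll=[0,0,0,0,0], gripper=[0.47,0.47,0.47,0.47,0.47])

```text
time: 12.12
eef_pos: [0.5222, 0.119, 0.0733]
eef_rot: [-180.0, 0.0, 98.6]
ft_force: [-1.1, -0.1, -0.1]
gripper_width: 0.0402
grasp_force: 0.4
```

```bash
cat > cov.py <<'E'
from h import *
# cover pose from three orange ticks; z = flange top height
def cov(z,tag,cam="scene",c0=(0.545,-0.028)):
    im,c=snap(cam);np.save(tag+".npy",im)
    h=cv2.cvtColor(im,cv2.COLOR_RGB2HSV);H,S,V=[h[...,i].astype(int) for i in range(3)]
    m=((H>6)&(H<20)&(S>110)&(V>90)).astype(np.uint8)
    n,l,s,cc=cv2.connectedComponentsWithStats(m)
    for i in range(1,n):
        p=ray(c,*cc[i],z)[:2]-c0
        if s[i,4]>=2 and np.hypot(*p)<.22: print(cc[i].round(1),s[i,4],(p+c0).round(4),"r",np.hypot(*p).round(4),"ang",np.degrees(np.arctan2(p[1],p[0])).round(1))
    b=((V<75)&(S<110)).astype(np.uint8)
    return im,c
E
python3 - <<'E'
from cov import *
st()
im,c=cov(.069,"a",cam="scene")
save("s4",cv2.resize(im[150:310,220:420],None,fx=3,fy=3))
E
```

```text
{'time': 12.125, 'eef_pos': [0.5222, 0.119, 0.0733], 'eef_rot': [-179.9981, 0.0002, 98.5714], 'ft_force': [-1.0765, -0.1274, -0.1267], 'torque': [0.1067, 0.0639, -0.0318], 'gripper_width': 0.0402, 'grasp_force': 0.4481}
[295.7 231.8] 10 [0.4866 0.0105] r 0.0699 ang 146.6
[333.7 231. ] 9 [0.5211 0.105 ] r 0.1351 ang 100.2
[284. 242.] 21 [ 0.5053 -0.0289] r 0.0397 ang -178.7
[315.5 261.5] 4 [0.5903 0.0266] r 0.071 ang 50.3
[311.5 263. ] 2 [0.5907 0.0155] r 0.0631 ang 43.6
[275.5 272.5] 10 [ 0.583  -0.0789] r 0.0635 ang -53.2
```

View pics/s4.png

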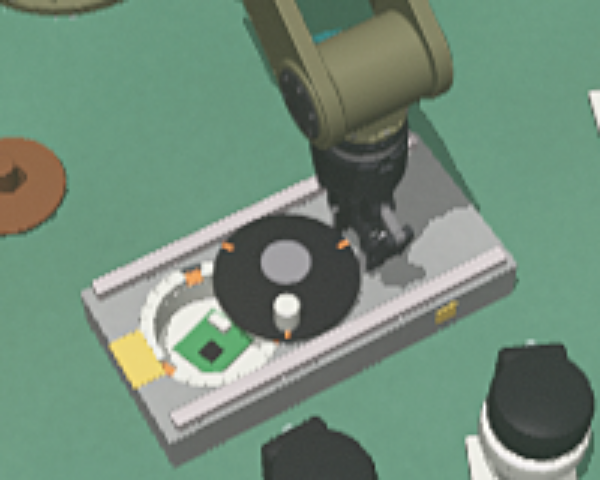

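The cover is sliding square, with its centre near (287,262) in the crop, and about 75 mm remains. Continuing more slowly.

drive_tool([
  [0.009,-0.06,0],
  [0.018,-0.12,0],
  [0.027,-0.18,0],
  [0.036,-0.24,0],
  [0.045,-0.3,0],
], roll=[0,0,0,0,0], gripper=[0.47,0.47,0.47,0.47,0.47])

```text
time: 12.8
eef_pos: [0.529, 0.0739, 0.0733]
eef_rot: [180.0, -0.0, 98.6]
ft_force: [-0.2, 0.2, 0.3]
gripper_width: 0.04
grasp_force: 0.4
```

drive_tool([
  [0.006,-0.04,0],
  [0.012,-0.08,0],
  [0.018,-0.12,0],
  [0.023,-0.15,0],
  [0.026,-0.17,0],
], roll=[0,0,0,0,0], gripper=[0.47,0.47,0.47,0.47,0.47])

```text
time: 13.42
eef_pos: [0.5328, 0.0492, 0.0733]
eef_rot: [-180.0, -0.0, 98.6]
ft_force: [-0.7, 0.6, -0.0]
gripper_width: 0.0401
grasp_force: 0.5
```

drive_tool([
  [0.002,-0.013,0],
  [0.004,-0.026,0],
  [0.006,-0.04,0],
], roll=[0,0,0], gripper=[0.47,0.47,0.47])

```text
time: 13.8
eef_pos: [0.5337, 0.0429, 0.0732]
eef_rot: [-180.0, -0.0, 98.6]
ft_force: [-0.0, 2.8, -1.4]
gripper_width: 0.04
grasp_force: 1.0
```

```bash
python3 - <<'E'
from cov import *
st()
im,c=cov(.064,"b")
a=cv2.resize(im[190:310,240:400],None,fx=4,fy=4,interpolation=cv2.INTER_CUBIC)
im,c=cov(.064,"b2","side")
b=cv2.resize(im[190:340,240:390],None,fx=3.2,fy=3.2,interpolation=cv2.INTER_CUBIC)[:480]
save("s5",cv2.resize(np.hstack([a,b]),(800,343)))
E
```

```text
{'time': 13.8, 'eef_pos': [0.5337, 0.0429, 0.0732], 'eef_rot': [-179.9917, -0.0031, 98.562], 'ft_force': [-0.0204, 2.7976, -1.3986], 'torque': [0.3057, -0.0253, 0.0448], 'gripper_width': 0.04, 'grasp_force': 0.9885}
[269.7 245.1] 9 [ 0.4975 -0.0662] r 0.0609 ang -141.2
[308.3 244.8] 10 [0.5337 0.0282] r 0.0573 ang 101.3
[288.5 275.5] 4 [ 0.6006 -0.0506] r 0.06 ang -22.1
[348.5 231.5] 8 [ 0.5005 -0.0658] r 0.0584 ang -139.7
[318.2 245.5] 11 [0.5342 0.0303] r 0.0593 ang 100.5
[343.  246.7] 3 [ 0.4778 -0.0059] r 0.0708 ang 161.8
```

View pics/s5.png

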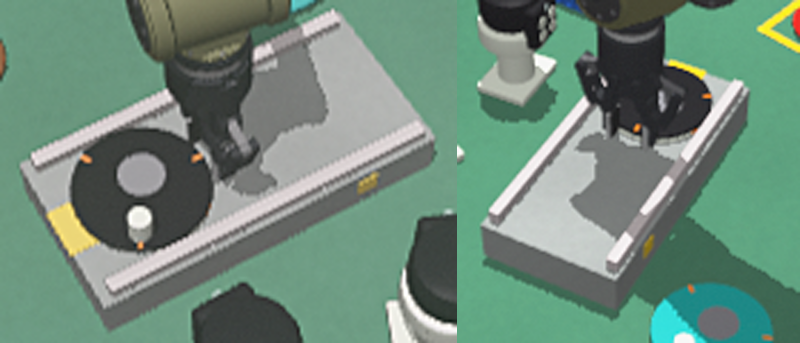

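The cover sits in the mouth with its stub still at about -21°. I'll lift clear and straddle the stub, with the jaws along the tangent.

drive_tool([
  [0,0.05,0],
  [0,0.05,0.3],
  [0,0.05,0.6],
  [0.1,-0.2,0.67],
  [0.37,-0.59,0.67],
], roll=[0,0.17,0.34,0.5,0.65], gripper=[0.47,0.47,0.47,0.47,0.47])

```text
time: 14.52
eef_pos: [0.585, -0.0381, 0.1758]
eef_rot: [179.9, 0.1, 138.0]
ft_force: [2.1, -0.2, 0.3]
gripper_width: 0.0402
grasp_force: 0.0
```

drive_tool([
  [0,0,0],
  [0,0,0],
  [0,0,0],
  [0,0,-0.1],
  [0,0,-0.1],
], roll=[0.17,0.34,0.35,0.35,0.35], gripper=[0.47,0.47,0.47,0.47,0.47])

```text
time: 15.15
eef_pos: [0.5836, -0.038, 0.1571]
eef_rot: [-180.0, -0.2, 158.5]
ft_force: [-0.2, 0.3, 0.0]
gripper_width: 0.04
grasp_force: 0.0
```

```bash
python3 - <<'E'
from cov import *
st()
im,c=cov(.064,"c")
im,c=cov(.064,"c2","wrist")
save("w6",im)
print("expected stub px",proj(c,[.5895,-.0456,.092]))
E
```

```text
{'time': 15.15, 'eef_pos': [0.5836, -0.038, 0.1571], 'eef_rot': [-179.9601, -0.1508, 158.4521], 'ft_force': [-0.184, 0.3496, 0.0339], 'torque': [-0.0705, 0.0561, 0.0517], 'gripper_width': 0.04, 'grasp_force': 0.0}
[288.5 275.5] 4 [ 0.6006 -0.0506] r 0.06 ang -22.1
[400.9 121. ] 208 [0.535  0.0296] r 0.0584 ang 99.9
[202.7 125.8] 91 [ 0.4998 -0.0662] r 0.0592 ang -139.8
expected stub px [303.21647301 283.63474247]
```

View pics/w6.png

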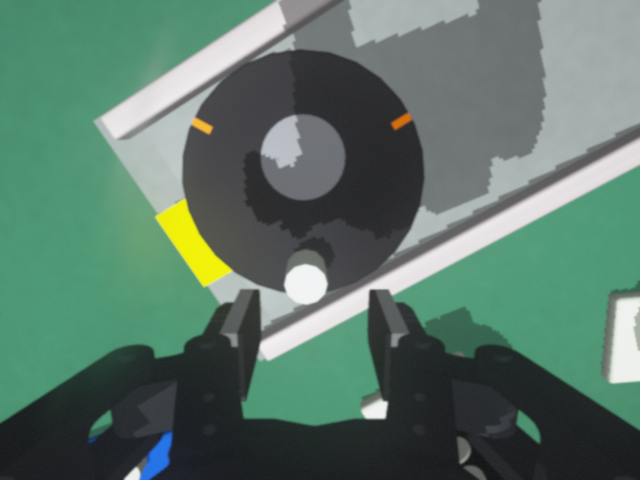

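The stub top is at (306,283), against a predicted (303,284), so I can descend around it after a small xy correction.

drive_tool([
  [0.04,-0.05,0],
  [0.04,-0.05,-0.15],
  [0.04,-0.05,-0.3],
  [0.04,-0.05,-0.45],
  [0.04,-0.05,-0.45],
], roll=[0,0,0,0,0], gripper=[0.47,0.47,0.47,0.47,0.47])

```text
time: 15.88
eef_pos: [0.5899, -0.0462, 0.0901]
eef_rot: [-180.0, -0.1, 158.5]
ft_force: [0.8, -0.7, 0.7]
gripper_width: 0.0403
grasp_force: 0.0
```

```bash
python3 - <<'E'
from h import *
st(); p=status.get_state()["eef_pos"]; c=np.array([.5447,-.0285])
for a in range(-20,-80,-5):
    q=c+.048*np.array([np.cos(np.radians(a)),np.sin(np.radians(a))]); print(a,((q-p[:2])/.15).round(3))
E
```

```text
{'time': 15.875, 'eef_pos': [0.5899, -0.0462, 0.0901], 'eef_rot': [-179.963, -0.14, 158.535], 'ft_force': [0.7517, -0.7378, 0.6861], 'torque': [0.0214, -0.0311, -0.0149], 'gripper_width': 0.0403, 'grasp_force': 0.0}
-20 [-0.001  0.008]
-25 [-0.011 -0.017]
-30 [-0.024 -0.042]
-35 [-0.039 -0.066]
-40 [-0.056 -0.088]
-45 [-0.075 -0.109]
-50 [-0.096 -0.127]
-55 [-0.118 -0.144]
-60 [-0.141 -0.159]
-65 [-0.166 -0.172]
-70 [-0.192 -0.183]
-75 [-0.218 -0.191]
```

drive_tool([
  [-0.011,-0.017,0],
  [-0.024,-0.042,0],
  [-0.039,-0.066,0],
  [-0.056,-0.088,0],
  [-0.075,-0.109,0],
], roll=[-0.07,-0.15,-0.23,-0.32,-0.4], gripper=[0.47,0.47,0.47,0.47,0.47])

```text
time: 16.5
eef_pos: [0.5798, -0.0625, 0.0929]
eef_rot: [179.9, 0.1, 134.4]
ft_force: [0.1, 1.6, 0.3]
gripper_width: 0.0403
grasp_force: 0.5
```

drive_tool([
  [-0.01,-0.009,0],
  [-0.021,-0.018,0],
  [-0.032,-0.027,0],
  [-0.043,-0.035,0],
  [-0.054,-0.042,0],
], roll=[-0.04,-0.08,-0.12,-0.16,-0.21], gripper=[0.47,0.47,0.47,0.47,0.47])

```text
time: 17.12
eef_pos: [0.5717, -0.0688, 0.0929]
eef_rot: [179.9, 0.1, 121.9]
ft_force: [0.7, 0.6, 0.1]
gripper_width: 0.0401
grasp_force: 0.4
```

```bash
python3 - <<'E'
from cov import *
st()
cov(.064,"d"); print(); cov(.064,"d2","side")
E
```

```text
{'time': 17.125, 'eef_pos': [0.5717, -0.0688, 0.0929], 'eef_rot': [179.8998, 0.0797, 121.8626], 'ft_force': [0.7434, 0.5568, 0.0934], 'torque': [0.1148, 0.0134, -0.0086], 'gripper_width': 0.0401, 'grasp_force': 0.4249}
[311.5 252.5] 8 [0.5587 0.0276] r 0.0573 ang 76.2
[313.  261.5] 2 [0.5853 0.0216] r 0.0639 ang 51.0
[278.6 273.8] 5 [ 0.5868 -0.0723] r 0.0609 ang -46.7

[347.7 237.6] 7 [ 0.4881 -0.0437] r 0.059 ang -164.6
[310.  242.1] 9 [0.5599 0.0328] r 0.0626 ang 76.2
[343.  246.7] 3 [ 0.4778 -0.0059] r 0.0708 ang 161.8
```

drive_tool([
  [-0.02,-0.009,0],
  [-0.032,-0.015,0],
  [-0.045,-0.021,0],
  [-0.058,-0.027,0],
  [-0.066,-0.03,0],
], roll=[-0.04,-0.08,-0.12,-0.16,-0.2], gripper=[0.47,0.47,0.47,0.47,0.47])

```text
time: 17.85
eef_pos: [0.5616, -0.0733, 0.0922]
eef_rot: [179.9, 0.0, 110.0]
ft_force: [0.4, -0.7, -0.2]
gripper_width: 0.0397
grasp_force: 0.5
```

drive_tool([
  [-0.006,-0.002,0],
  [-0.012,-0.005,0],
], roll=[-0.03,-0.05], gripper=[0.47,0.47])

```text
time: 18.1
eef_pos: [0.5594, -0.0738, 0.0917]
eef_rot: [180.0, 0.0, 106.9]
ft_force: [-0.2, -0.5, -0.4]
gripper_width: 0.0405
grasp_force: 0.0
```

```bash
python3 - <<'E'
from cov import *
st()
cov(.060,"e"); print(); cov(.060,"e2","side")
E
```

```text
{'time': 18.1, 'eef_pos': [0.5594, -0.0738, 0.0917], 'eef_rot': [179.9705, 0.0157, 106.9431], 'ft_force': [-0.2015, -0.5151, -0.3773], 'torque': [0.043, 0.0397, 0.0115], 'gripper_width': 0.0405, 'grasp_force': 0.0}
[311.5 258. ] 12 [0.5719 0.0225] r 0.0572 ang 61.9
[273.4 270.8] 5 [ 0.5715 -0.0813] r 0.0596 ang -63.6

[308.3 239.7] 9 [0.5722 0.0242] r 0.0589 ang 62.5
[345. 243.] 7 [ 0.484  -0.0248] r 0.0611 ang 177.0
```

drive_tool([
  [-0.01,-0.003,0],
  [-0.018,-0.006,0],
  [-0.018,-0.006,0],
], roll=[-0.03,-0.06,-0.06], gripper=[0.47,0.47,0.47])

```text
time: 18.58
eef_pos: [0.5566, -0.0746, 0.0914]
eef_rot: [180.0, 0.0, 103.3]
ft_force: [1.7, 1.4, 0.5]
gripper_width: 0.0404
grasp_force: 1.0
```

```bash
python3 - <<'E'
from cov import *
st()
cov(.058,"e"); print(); cov(.058,"e2","side")
E
```

```text
{'time': 18.575, 'eef_pos': [0.5566, -0.0746, 0.0914], 'eef_rot': [179.9725, 0.005, 103.3365], 'ft_force': [1.6777, 1.4012, 0.5006], 'torque': [0.1056, -0.3073, 0.0073], 'gripper_width': 0.0404, 'grasp_force': 0.9741}
[311.3 259.2] 10 [0.574  0.0211] r 0.0571 ang 59.4
[272.4 270.8] 5 [ 0.5695 -0.0835] r 0.0607 ang -66.2

[308. 239.] 13 [0.5759 0.0209] r 0.0578 ang 57.7
[344.6 243.2] 8 [ 0.4854 -0.0252] r 0.0596 ang 177.3
```

drive_tool([
  [-0.008,-0.002,0],
  [-0.013,-0.003,0],
  [-0.013,-0.003,0],
], roll=[-0.02,-0.03,-0.03], gripper=[0.47,0.47,0.47])

```text
time: 19.05
eef_pos: [0.5557, -0.0748, 0.092]
eef_rot: [179.8, 0.0, 101.5]
ft_force: [8.6, 4.1, 1.2]
gripper_width: 0.0402
grasp_force: 4.6
```

It has stopped dead at about 9 N. I'll back off, lift away and check.

drive_tool([
  [0.05,0.01,0],
  [0.05,0.01,0],
  [0.05,0.01,0.3],
  [0.05,0.01,0.6],
  [0.05,0.01,0.8],
], roll=[0,0,0,0,0], gripper=[0.47,0.47,0.47,0.47,0.47])

```text
time: 19.68
eef_pos: [0.5621, -0.0737, 0.2132]
eef_rot: [179.9, 0.0, 101.6]
ft_force: [-0.2, -0.5, 0.1]
gripper_width: 0.0399
grasp_force: 0.0
```

drive_tool([
  [0,0.2,0.2],
  [0,0.5,0.2],
  [0,0.8,0.2],
  [0,1,0.2],
  [0,1,0.2],
], roll=[0,0,0,0,0], gripper=[0.47,0.47,0.47,0.47,0.47])

```text
time: 20.3
eef_pos: [0.5617, 0.0779, 0.241]
eef_rot: [-179.9, -0.0, 101.7]
ft_force: [0.3, -0.6, -0.9]
gripper_width: 0.0401
grasp_force: 0.0
```

```bash
python3 - <<'E'
from cov import *
st(); ims=[]; P=[];
for n in("scene","side"):
    im,c=cov(.058,"f_"+n,n)
    for a in(-61.5,):
        o=np.array([.5445,-.028,0]); s=o+[.048*np.cos(np.radians(a)),.048*np.sin(np.radians(a)),0]
        for z in(.086,.092): print(n,"stub top proj",z,proj(c,s+[0,0,z]))
    u,v=proj(c,s+[0,0,.08]).astype(int); k=im[v-60:v+60,u-80:u+80]; 
    w=im[v-20:v+22,u-15:u+15]; m=((w.min(2)>150)).astype(np.uint8); nn,l,st_,cc=cv2.connectedComponentsWithStats(m); print([(st_[i]+[u-15,v-20,0,0,0],(cc[i]+[u-15,v-20]).round(1)) for i in range(1,nn) if st_[i,4]>15])
    ims.append(cv2.resize(k,None,fx=2.5*2,fy=2.5*2,interpolation=cv2.INTER_CUBIC)[:, :400*2])
save("s7",cv2.resize(np.hstack(ims),(800,300)))
E
```

```text
{'time': 20.3, 'eef_pos': [0.5617, 0.0779, 0.241], 'eef_rot': [-179.9478, -0.0034, 101.7052], 'ft_force': [0.2721, -0.6409, -0.9148], 'torque': [-0.0566, 0.0622, 0.0046], 'gripper_width': 0.0401, 'grasp_force': 0.0}
[282.9 237.3] 9 [ 0.4837 -0.0252] r 0.0613 ang 177.4
[311.3 259.3] 9 [0.5744 0.0211] r 0.0572 ang 59.1
[272.4 270.8] 5 [ 0.5695 -0.0835] r 0.0607 ang -66.2
scene stub top proj 0.086 [276.25956031 263.06549452]
scene stub top proj 0.092 [276.08146325 261.8848767 ]
[(array([261, 244,   9,  18,  79]), array([263.3, 251.6])), (array([285, 247,   6,  12,  61]), array([287.8, 252.7])), (array([272, 259,   8,   8,  55]), array([275.3, 262.6])), (array([266, 275,  25,  11, 188]), array([277.9, 281.3]))]
[307.4 238.9] 11 [0.5775 0.0216] r 0.0593 ang 56.8
[344.5 243. ] 10 [ 0.4863 -0.0258] r 0.0588 ang 177.9
side stub top proj 0.086 [329.93597195 215.32804684]
side stub top proj 0.092 [329.97882113 213.68110742]
[(array([314, 209,  21,  14, 138]), array([322.7, 215.7])), (array([320, 233,  15,   5,  66]), array([327.1, 235.2]))]
```

View pics/s7.png

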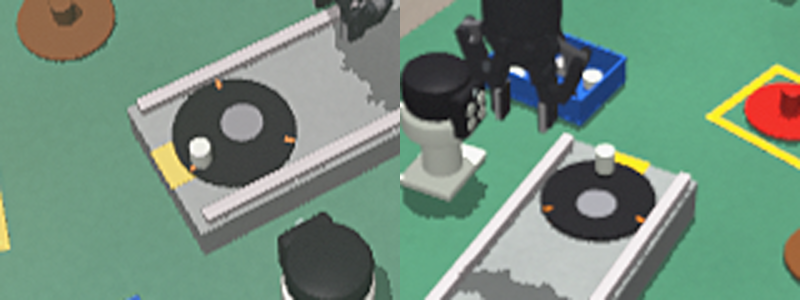

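Both views show the cover flush within the rim, with ticks at about 58°, -62° and 178°, matching the slots. I'll check its height by triangulating the ticks against the start pictures.

```bash
python3 - <<'E'
from h import *
cs=calibration("scene"),calibration("side")
P=[np.array(c["camera_matrix"])@np.c_[c["R"],c["t"]] for c in cs]
def ticks(f):
    h=cv2.cvtColor(np.load(f),cv2.COLOR_RGB2HSV);H,S,V=[h[...,i].astype(int) for i in range(3)]
    n,l,s,cc=cv2.connectedComponentsWithStats(((H>6)&(H<20)&(S>110)&(V>90)).astype(np.uint8))
    return [cc[i] for i in range(1,n) if s[i,4]>=3]
for name,a,b,z,c0 in(("start","scene0.npy","side0.npy",.069,(.5228,.1147)),("mouth","b.npy","b2.npy",.064,(.5445,-.028)),("turn","d.npy","d2.npy",.064,(.5445,-.028)),("now","f_scene.npy","f_side.npy",.058,(.5445,-.028))):
    for p in ticks(a):
        for q in ticks(b):
            A=ray(cs[0],*p,z);B=ray(cs[1],*q,z)
            if np.hypot(*(A-B)[:2])<.012 and abs(np.hypot(*(A[:2]-c0))-.058)<.008:
                X=cv2.triangulatePoints(P[0],P[1],p.reshape(2,1),q.reshape(2,1)).ravel();print(name,(X[:3]/X[3]).round(4))
E
```

```text
start [0.4757 0.0792 0.0694]
start [0.5121 0.1741 0.0704]
mouth [ 0.4993 -0.0656  0.0653]
mouth [0.5341 0.029  0.0634]
turn [0.5598 0.0296 0.0626]
now [ 0.4851 -0.025   0.0595]
now [0.5761 0.0217 0.0593]
```

The height dropped from about 0.070 to 0.0594 at both ticks, so it looks seated and level. A gentle press at the centre will confirm it's fully home.

drive_tool([
  [-0.05,-0.3,0],
  [-0.115,-0.6,0],
  [-0.115,-0.706,-0.3],
  [-0.115,-0.706,-0.7],
  [-0.115,-0.706,-0.95],
], roll=[0,0,0,0,0], gripper=[0,0,0,0,0])

```text
time: 21.02
eef_pos: [0.5436, -0.0309, 0.0962]
eef_rot: [-179.9, -0.0, 101.5]
ft_force: [1.1, -0.1, 0.0]
gripper_width: 0.0
grasp_force: 0.0
```

drive_tool([
  [0,0,-0.03],
  [0,0,-0.06],
  [0,0,-0.08],
  [0,0,-0.1],
  [0,0,-0.11],
], roll=[0,0,0,0,0], gripper=[0,0,0,0,0])

```text
time: 21.65
eef_pos: [0.545, -0.0295, 0.0826]
eef_rot: [180.0, 0.0, 101.6]
ft_force: [-0.2, -0.2, 0.4]
gripper_width: 0.0001
grasp_force: 0.0
```

drive_tool([
  [0,0,-0.01],
  [0,0,-0.02],
  [0,0,-0.025],
], roll=[0,0,0], gripper=[0,0,0])

```text
time: 22.02
eef_pos: [0.5448, -0.0295, 0.0785]
eef_rot: [-180.0, -0.0, 101.6]
ft_force: [0.3, -0.3, -0.4]
gripper_width: -0.0001
grasp_force: 0.0
```

drive_tool([
  [0,0,-0.006],
  [0,0,-0.012],
  [0,0,-0.012],
], roll=[0,0,0], gripper=[0,0,0])

```text
time: 22.4
eef_pos: [0.545, -0.0295, 0.0771]
eef_rot: [180.0, 0.0, 101.6]
ft_force: [-2.2, -0.0, 5.2]
gripper_width: 0.0001
grasp_force: 2.3
```

Contact comes at a tip height of 0.058, which is exactly the seated flange height. Retracting, then a final check.

drive_tool([
  [0,0,0.1],
  [0,0,0.4],
  [0,0,0.7],
  [0,0,1],
  [0,0,1],
], roll=[0,0,0,0,0], gripper=[0,0,0,0,0])

```text
time: 23.02
eef_pos: [0.5459, -0.0296, 0.2311]
eef_rot: [179.6, 0.1, 101.6]
ft_force: [-0.3, 0.6, -0.5]
gripper_width: -0.0001
grasp_force: 0.0
```

```bash
python3 - <<'E'
from cov import *
st(); cov(.058,"g","side")
r.close_job()
E
```

```text
{'time': 23.025, 'eef_pos': [0.5459, -0.0296, 0.2311], 'eef_rot': [179.6242, 0.1248, 101.5716], 'ft_force': [-0.3305, 0.557, -0.5371], 'torque': [-0.004, -0.0114, 0.0557], 'gripper_width': -0.0001, 'grasp_force': 0.0}
[307.4 238.9] 11 [0.5775 0.0216] r 0.0593 ang 56.8
[344.5 243. ] 10 [ 0.4863 -0.0258] r 0.0588 ang 177.9
the job is handed in; nothing more can be done
```

The job is handed in at about 23 s: the red cap stands upright in the yellow square, and the black cover was turned until it stopped dead and sits fully home at the seated height, with the arm clear; no verdict has come back yet.

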